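Find the balance point of a bench parts washer's sprung lid and hold it there

ROBOT

A 6-joint arm with a two-finger parallel gripper is mounted at the origin on the work surface. World frame = base frame: x ahead of the robot, y to its left, z up, the work surface at z = 0. Lengths are in m, angles in rad, forces in N, time in s.
With the tool pointing down it reaches from about 0.4 to 0.825 m from the base axis. Payload 7 kg.
Tool frame: the origin (TCP) lies between the finger pads; the fingertips stand 14 mm ahead of it and the grasp point (between the pads) lies 5 mm behind it (tcp_to_tips is the distance from the TCP to the fingertips, in m); z points along the fingers, y is the line along which they close (so a half turn about z gives the same grasp; the last joint's range is limited). The gripper opens to 85 mm and grips with 20 to 120 N. Pads are 22 mm wide; open, the fingers measure 114 mm over their backs; the gripper's body (76 mm by 85 mm) begins 54 mm behind the grasp point. The pads swing forward as they close: fully open they stand 13 mm farther back than shut.
Start: joints at [1.622, 0.359, 0.012, 0, -1.224, -0.288], TCP at [0.158, 0.656, 0.245] pointing down, gripper open.
Joint ranges: [-3.07, 3.07], [-1.43, 2.12], [-1.02, 1.25], [-3.03, 1.67], [-3.05, -0], [-3.03, 3.03]. Speed limits (rad/s): [2.39, 2.39, 3.01, 3.14, 3.14, 3.14].

INTERFACE

Orientations are given as a unit quaternion [x, y, z, w].
In Python, from cell import * gives the robot as it stands. The module is installed in compiled form; this text tells all that it offers.
- The arm moves only by the shell command python3 -m inch 'ROWS' [FORCE]. ROWS is JSON, a list that holds one entry, the list of rows, each a list of 5 numbers: the finger opening in mm, from 0 to 85.4, then the shift along the tool's x, y, z in units of 40 mm (1.0 is 40 mm), then the turn about the tool's z in units of 8 degrees (1.0 is 8 degrees). A call has 1 to 12 rows; each row shifts and turns the commanded pose from where the row before left it, along the tool's axes as they then stand; what a row does not reach is not made up. A row lasts 1/10 s, in which the tool goes at most 50 mm and 8.59 degrees, less where a joint would pass 70% of its speed; a pose out of reach is approached as far as the arm can. A call is refused whole if a number of a shift passes 1 or a number of a turn 1, either way. A call with a gripper value outside its range is refused whole. The fingers move at their own pace and stop on an object; FORCE is the grip in N (left out, the last holds). Time passes only in rows, so rows that do not move let the fingers close. It gives the time, the measured TCP pose, the force, the opening and the grip force at its end, in the units of the state.
- sense(): the state, without advancing time (a new reading comes with each control period).
- grab_frame(name): name is "scene" or "top"; returns a dict with "color" (384x512x3 uint8, red, green, blue), "intrinsics" (3x3 intrinsics, pixels), "dist_coeffs" ([k1, k2, p1, p2, k3] as OpenCV has them; the pictures are not rectified), "T" (4x4, takes a point from camera to world coordinates). Camera axes: x right, y down, z forward; pixel columns grow to the right and rows downward; lengths in m; the calibration is good to about 2 mm. A picture is of the moment at which its call begins. There is no depth.
- finish_job(): hands the job in; it is judged then, once.
Trained networks look in the newest picture that a camera, given by its name, has taken for a name from the list of things; names that differ only in an ending like _2 or _b are one class to them, and where a whole thing is asked for, a point or a joint stands for the part that bears it (a point fixed in the world has none). Each returns a list of dicts, best first, with "p" (0 to 1); they miss things now and then, are a little off and sometimes report something else, mostly with a low value. They report only what shows in the picture. A call takes as long as a camera call. They do not tell look-alikes from the thing itself.
- boxes_of(camera, thing): "position" ([x, y, z] in m, in world coordinates, good to about 4 mm: the middle of the surface that is visible of it).
- trace(camera, thing): "pixels" (384x512 bool, what is visible of it).
The state is a dict: "time": time; "qpos": joint angles; "dq": joint speeds; "joint_efforts": joint torques, N m; "eef_pos": TCP position; "ee_rot": TCP orientation; "contact_force": force on the tool from outside, world axes, zero at the start; "wrist_torque": the same for the moment, N m; "opening": finger opening in m; "gripper_force": force on a finger pad.
Only numpy, scipy, OpenCV 4.12 (cv2) and the standard library are available. Lean on these libraries where they do the work, as an engineer would, in place of code of your own. Each camera call takes 0.05 s, during which the arm holds its last target. There are 200 camera calls.

TASK

New counterbalance springs have been fitted to the lid of the bench parts washer and I am about to mark their setting. First lay the brush that was left on the lid flat in the drip tray (set it down, do not drop it); then take the lid by its bar handle, raise it clearly past its balance point so that the springs are carrying it, without letting it run up to its stop, and ease it back to a few degrees below the balance point, where it would just drop shut by itself. Finish while still holding the lid there by its handle; never let the lid swing or slam by itself, and leave the clamp, the marker and the abrasive disc around it where they lie.

Things in the scene. Friction and masses are not known exactly. Their poses are not given: they have to be found in the camera images.
- washer: bench parts washer, a grey sheet-steel tank on rubber feet, fixed to the bench: 240 (x, depth) x 320 (y, width) x 128 mm high. Origin: centre of its underside on the bench. Its front (handle side of the lid, brass drain plug) faces its -x; the lid's hinge runs along its y at the back, 126 mm towards +x from the origin and 133 mm up
- hinge_axis (a point): middle of the lid's hinge axis at the back of the washer, 133 mm above the bench; its axes are the washer's (y lies along the hinge). It does not move with the lid
- lid: the lid, a grey folded sheet-steel panel 250 (x) x 334 (y) mm, 0.85 kg, its top face 140 mm above the bench when shut. Origin on the hinge axis; its axes turn with it: when shut they are the washer's axes, and the panel reaches from the origin 252 mm towards -x, its flat top face 7 mm above the origin. A steel bow handle is fixed on top near the front edge, see lid_handle
- lid_handle (a point): middle of the round grip bar of the lid's steel bow handle: bar 12 mm thick, along the lid's y, 112 mm between its posts, 34 mm free under it. It lies 200 mm from the hinge axis (lid's -x) and 47 mm above it (lid's z): 180 mm above the bench when shut. At lid angle q it is 200 cos q - 47 sin q mm in front of the axis, 200 sin q + 47 cos q mm above it. The bar can turn between fingers
- lid_hinge (a joint): lid angle, rad: 0 shut, grows as the front edge rises; stop at 1.7. The springs balance the lid at 0.95 (handle bar then 323 mm above the bench). Below that it falls shut by itself (about 1.8 N upward at the handle holds it at small angles, 0.4 N at 0.85); above, the springs carry it up to the stop (0.4 N at 1.05). Little friction: it stays nowhere in between unless held
- brush: cleaning brush lying on the lid, 190 mm long along its x: round brown wooden handle 20 mm thick at its -x half, steel ferrule 42 mm wide and 20 mm high from x = -5 to 35 mm, grey bristles 39 mm wide from there to x = 95 mm. Origin: centre of its underside (10 mm below the handle's centre line), middle of its length. About 90 g, the weight varies
- brush_grip (a point): centre line of the brush's wooden handle (20 mm thick), 38 mm from the brush's origin towards its handle end, 10 mm above its underside
- tray: drip tray, open shallow steel tray fixed on the bench to the left or the right of the washer: 270 (its x) x 150 (its y) mm outside, walls 4 mm thick and 30 mm high, floor 4 mm thick, empty. Origin: centre of its underside
- tray_in (a point): centre of the drip tray's inner floor, 4 mm above the bench; axes of the tray
- cardboard: flat piece of cardboard 260 x 150 x 4 mm fixed on the bench on the other side of the washer from the tray, with a locking clamp lying on it; not part of the job
- disc_b: abrasive disc 76 mm across, 8 mm high, on the bench in front of the washer; leave alone. Origin: centre of underside
- marker: marker pen 130 mm long, 14 mm thick, lying in front of the washer; leave alone. Origin: middle of underside
- clamp: steel locking C-clamp, about 210 x 95 x 24 mm, lying on the cardboard; leave alone. Origin: near its middle, at its underside
There are look-alikes about, which are no part of the job. What is meant by the brush is not turquoise, and is the smaller of those in its own colour.

How it is judged:
On the way, in this order (a step that is already met when the one before it is completed fails the run):
1. the brush lies flat in the drip tray, let go (z of brush in the frame of tray_in between -0.005 and 0.03 m and x of brush in the frame of tray_in between -0.12 and 0.12 m and y of brush in the frame of tray_in between -0.065 and 0.065 m and angle between brush's own x axis and vertical between 1.45 and 1.69 rad and contact force between brush and the fingers below 0.05 N and linear speed of brush below 0.05 m/s), for 0.2 s.
2. the lid is raised past its balance point (0.95 rad), held at its handle at 1.0 rad or more (value of joint lid_hinge above 1 rad and contact force between lid and the fingers above 0.1 N and distance between the grasp point and lid_handle below 0.065 m), for 0.2 s.
At the end, for the whole second after the job is handed in: The fingers, at the lid's handle (grasp point within 65 mm of the middle of its bar), hold the lid still between 0.74 and 0.925 rad (1.5 to 12 degrees below its balance point of 0.95 rad), and the brush lies flat (within 7 degrees) and at rest inside the drip tray, let go (all of step 1 and value of joint lid_hinge between 0.74 and 0.925 rad and velocity of joint lid_hinge between -0.08 and 0.08 rad/s and contact force between lid and the fingers above 0.1 N and contact force between lid and brush below 0.02 N and distance between the grasp point and lid_handle below 0.065 m); the arm keeps its last pose, push and grip.
It fails at once if the lid runs up towards its stop (beyond 1.4 rad) (value of joint lid_hinge above 1.4 rad).
It fails at once if the lid swings or slams by itself (faster than 2.5 rad/s) (velocity of joint lid_hinge above 2.5 rad/s or velocity of joint lid_hinge below -2.5 rad/s).
It fails at once if the brush is dropped or thrown (faster than 0.7 m/s out of the fingers) (linear speed of brush above 0.7 m/s and contact force between brush and the fingers below 0.05 N).
It fails at once if the clamp, the marker or the disc in front of the washer is moved by more than 30 mm (distance of any of clamp, marker, disc_b from where it was at the start of the episode above 0.03 m).
It also fails if it takes over 59 s, if anything falls off the work surface, if the arm or the gripper's body presses on something with over 40 N, if the wrist force passes 120 N, or if a joint passes its speed limit or range.

## Working session

There is one attempt and no reset: what is moved stays moved. The work goes in short steps, Python scripts to look and compute and a shell command to move; the robot and the scene stay as the last step left them, time stands still between calls to the robot, and variables do not carry over. Pictures are saved under pics/ and viewed, at most 10 in all, crops included, and the job is handed in when it is done.

```bash
mkdir -p pics; cat > h.py <<'E'
from cell import *
import numpy as np, cv2
from scipy.spatial.transform import Rotation as R
def ray(f,px,z):
    p=cv2.undistortPoints(np.array([[px]],float),f["intrinsics"],np.array(f["dist_coeffs"]))[0,0]
    T=np.array(f["T"]); d=T[:3,:3]@[p[0],p[1],1]; o=T[:3,3]
    return o+d*(z-o[2])/d[2]
E
python3 - <<'E'
from h import *
s=sense(); print(s)
ims=[]
for c in("scene","top"):
    f=grab_frame(c); cv2.imwrite(f"pics/{c}0.png",f["color"][...,::-1]); print(c,np.round(f["T"],3).tolist())
    for t in("brush","tray","washer","lid_handle","lid","disc_b","marker","clamp","cardboard"):
        print(c,t,[(np.round(b["position"],3).tolist(),round(b["p"],2)) for b in boxes_of(c,t)])
E
```

```text
{'time': 0.0, 'qpos': array([ 1.62208214e+00,  3.59345734e-01,  1.10586271e-02, -3.64269524e-04,
       -1.22413821e+00, -2.88099312e-01]), 'dq': array([ 1.65958245e-03,  1.20936047e-03, -8.22714338e-04,  8.93530570e-05,
       -1.81542768e-03, -2.06983542e-04]), 'joint_efforts': array([-7.17178991e-04, -5.83323169e+01,  2.93412602e+01,  6.93710133e+00,
       -6.19542960e-03, -2.38806287e-06]), 'eef_pos': array([0.15827208, 0.65569115, 0.24438765]), 'ee_rot': array([ 9.92990435e-01, -1.18191810e-01, -3.12384057e-05,  8.31718121e-04]), 'contact_force': array([-0.23044903,  0.1900656 , -0.63495457]), 'wrist_torque': array([-0.02624242,  0.0157428 , -0.02932688]), 'gripper_force': 0.0, 'opening': 0.08525981931530213}
scene [[0.604, 0.606, -0.518, 1.208], [0.797, -0.458, 0.394, -0.549], [0.001, -0.651, -0.759, 1.236], [0.0, 0.0, 0.0, 1.0]]
scene brush [([0.564, 0.059, 0.155], 0.9), ([0.202, 0.374, 0.018], 0.84), ([0.76, -0.315, 0.022], 0.78)]
scene tray [([0.509, 0.414, 0.005], 0.67)]
scene washer [([0.567, -0.016, 0.141], 0.92)]
scene lid_handle [([0.484, -0.406, 0.005], 0.57), ([0.545
[... 361 characters left out ...]
87, -0.982, 1.564], [0.0, 0.0, 0.0, 1.0]]
top brush [([0.762, -0.312, 0.021], 0.9), ([0.547, 0.064, 0.158], 0.81), ([0.192, 0.373, 0.027], 0.76), ([0.519, 0.019, 0.139], 0.75), ([0.36, -0.077, 0.005], 0.61)]
top tray [([0.504, 0.418, 0.004], 0.59)]
top washer [([0.516, 0.018, 0.14], 0.84), ([0.508, 0.418, 0.005], 0.36)]
top lid_handle [([0.521, 0.021, 0.143], 0.77), ([0.514, 0.02, 0.139], 0.66)]
top lid [([0.52, 0.02, 0.139], 0.57), ([0.507, 0.417, 0.005], 0.26)]
top disc_b [([0.354, -0.08, 0.01], 0.6)]
top marker [([0.349, 0.064, 0.013], 0.67)]
top clamp [([0.494, -0.422, 0.02], 0.85), ([0.52, 0.02, 0.142], 0.65), ([0.503, 0.418, 0.007], 0.19)]
top cardboard [([0.467, -0.408, 0.003], 0.93)]
```

```bash
ls pics
```

```text
scene0.png
top0.png
```

View pics/top0.png

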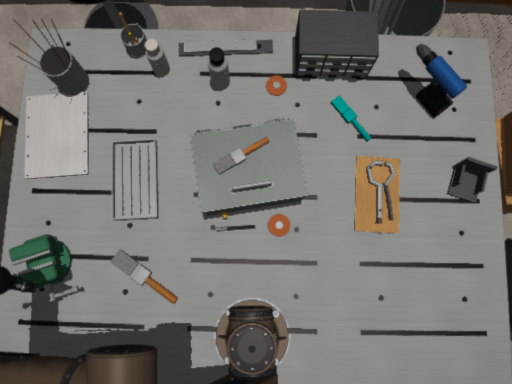

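View pics/scene0.png

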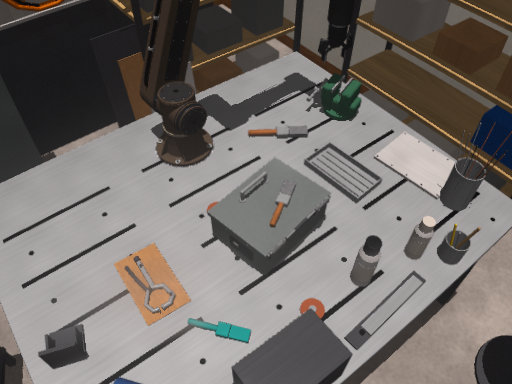

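Brown brushes: on the lid at top (243,155), and a larger one on the bench at (145,277). The turquoise one at (350,117) is out. By the description it is the smaller brown one on the lid, so I'll check that in a crop.

```bash
python3 - <<'E'
from h import *
f=grab_frame("top"); c=f["color"]
crop=cv2.resize(c[90:250,90:320],None,fx=3.4,fy=3.4,interpolation=cv2.INTER_CUBIC)
cv2.imwrite("pics/crop1.png",crop[...,::-1])
for t,z in(("brush",.15),("tray",.03),("lid",.14),("marker",.014)):
    for m in trace("top",t):
        M=m["pixels"].astype(np.uint8)
        cs,_=cv2.findContours(M,0,2); k=max(cs,key=cv2.contourArea)[:,0]
        W=np.array([ray(f,p,z)[:2] for p in k.astype(float)],np.float32)
        r=cv2.minAreaRect(W); print(t,round(m["p"],2),np.round(r[0],3),np.round(r[1],3),round(r[2],1), np.round(cv2.boxPoints(r),3).tolist())
hsv=cv2.cvtColor(c,cv2.COLOR_RGB2HSV)
B=cv2.inRange(hsv,(3,110,60),(20,255,255)); B[:130]=0;B[180:]=0;B[:,:190]=0;B[:,300:]=0
ys,xs=np.nonzero(B); print(len(xs),xs.min(),xs.max(),ys.min(),ys.max())
W=np.array([ray(f,(x,y),.152)[:2] for x,y in zip(xs.astype(float),ys.astype(float))],np.float32)
r=cv2.minAreaRect(W); print("wood",r,cv2.boxPoints(r).tolist())
E
```

```text
brush 0.58 [0.182 0.322] [0.23  0.051] 57.0 [[0.09700000286102295, 0.23899999260902405], [0.14000000059604645, 0.210999995470047], [0.26600000262260437, 0.40400001406669617], [0.22300000488758087, 0.4320000112056732]]
brush 0.58 [ 0.693 -0.301] [0.175 0.042] 39.7 [[0.6119999885559082, -0.3409999907016754], [0.6389999985694885, -0.37400001287460327], [0.7739999890327454, -0.2619999945163727], [0.746999979019165, -0.2290000021457672]]
tray 0.87 [0.505 0.405] [0.282 0.158] 4.7 [[0.3580000102519989, 0.47200000286102295], [0.3709999918937683, 0.3149999976158142], [0.6520000100135803, 0.33799999952316284], [0.6389999985694885, 0.4950000047683716]]
lid 0.94 [0.535 0.024] [0.263 0.334] 10.4 [[0.375, 0.16500000655651093], [0.4359999895095825, -0.164000004529953], [0.6940000057220459, -0.11599999666213989], [0.6340000033378601, 0.21199999749660492]]
marker 0.42 [0.349 0.06 ] [0.019 0.123] 7.1 [[0.3319999873638153, 0.11999999731779099], [0.34700000286102295, -0.0020000000949949026], [0.3659999966621399, 0.0010000000474974513], [0.3499999940395355, 0.12300000339746475]]
152 243 268 137 154
wood ((0.5937579274177551, -0.00013640522956848145), (0.017502574250102043, 0.08704371005296707), 32.12351989746094) [[0.5632038712501526, 0.032068949192762375], [0.6094890236854553, -0.04164868965744972], [0.6243119835853577, -0.03234175965189934], [0.5780268311500549, 0.04137587919831276]]
```

View pics/crop1.png

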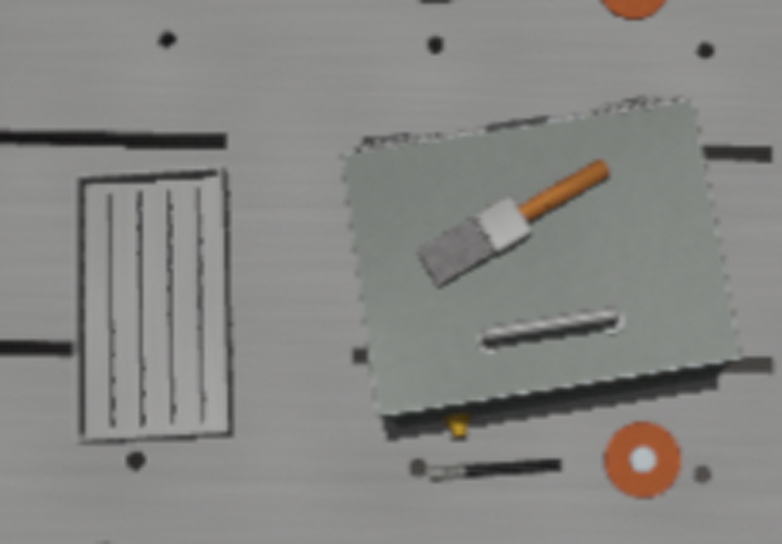

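The crop shows the brush with its wooden handle at about top (256,146) and its bristles at about (224,165). The lid bar is at about (252,187). This is the smaller brown brush, so it is the right one.

```bash
cat >> h.py <<'E'
def go(target,yaw=None):
    s=sense(); r=R.from_quat(s["ee_rot"]); X=r.apply([1,0,0]); th=np.degrees(np.arctan2(X[1],X[0]))
    d=r.inv().apply(np.array(target)-s["eef_pos"])/.04
    print("pos",np.round(s["eef_pos"],4),"yaw",round(th,2),"units",np.round(d,2),"total rows>=",round(np.linalg.norm(d)/1.25,1),
      "turn units",None if yaw is None else round(-((yaw-th+180)%360-180)/8,2))
    if yaw is not None:
        r2=R.from_euler("z",yaw,degrees=True)*R.from_quat([1,0,0,0]); print("units after turn",np.round(r2.inv().apply(np.array(target)-s["eef_pos"])/.04,2))
E
python3 - <<'E'
from h import *
go([.5875,.010,.245],-57.9)
f=grab_frame("top")
a,b=[ray(f,(x/3.4+90,y/3.4+90),.18) for x,y in((485,339),(618,320))]
print(a,b,(a+b)/2,np.degrees(np.arctan2(*(b-a)[:2])))
E
```

```text
pos [0.1584 0.6561 0.2453] yaw -13.57 units [1.422e+01 1.318e+01 1.000e-02] total rows>= 15.5 turn units 5.54
units after turn [ 1.938e+01 -5.000e-01  1.000e-02]
[0.44577978 0.06611523 0.18      ] [ 0.46580398 -0.05104571  0.18      ] [0.45579188 0.00753476 0.18      ] 170.3011798213831
```

```bash
python3 -m inch '[[[85,0.8,0.74,0,0],[85,0.8,0.74,0,0],[85,0.8,0.74,0,0],[85,0.8,0.74,0,0],[85,0.8,0.74,0,0],[85,0.8,0.74,0,0],[85,0.8,0.74,0,0],[85,0.8,0.74,0,0],[85,0.8,0.74,0,0],[85,0.8,0.74,0,0],[85,0.8,0.74,0,0],[85,0.8,0.74,0,0]]]' 40
python3 -m inch '[[[85,0.8,0.74,0,0],[85,0.8,0.74,0,0],[85,0.8,0.74,0,0],[85,0.8,0.74,0,0],[85,0.8,0.74,0,0],[85,0,0,0,0.95],[85,0,0,0,0.95],[85,0,0,0,0.95],[85,0,0,0,0.95],[85,0,0,0,0.95],[85,0,0,0,0.8],[85,0,0,0,0]]]'
python3 -c "
from h import *
go([.5875,.010,.157],-57.9)"
```

```text
time: 2.5
eef_pos: [0.4491, 0.2192, 0.2458]
ee_rot: [0.993, -0.118, 0.0, -0.0]
contact_force: [0.8, 0.4, -0.1]
opening: 0.0848
gripper_force: 0.0
time: 3.7
eef_pos: [0.5691, 0.0393, 0.2454]
ee_rot: [0.874, -0.485, 0.0, -0.0]
contact_force: [0.3, -0.4, -0.1]
opening: 0.0849
gripper_force: 0.0
pos [0.5691 0.0393 0.2454] yaw -58.06 units [ 0.86 -0.    2.21] total rows>= 1.9 turn units -0.02
units after turn [0.87 0.   2.21]
```

```bash
python3 -m inch '[[[85,0.43,0,0,0],[85,0.43,0,0,0],[85,0,0,0.7,0],[60,0,0,0.7,0],[60,0,0,0.5,0],[60,0,0,0.3,0],[60,0,0,0,0],[10,0,0,0,0],[10,0,0,0,0],[10,0,0,0,0],[10,0,0,0,0],[10,0,0,0,0]]]' 40
python3 -c "
from h import *
go([.5875,.010,.157],-57.9)"
```

```text
time: 4.9
eef_pos: [0.588, 0.0104, 0.1586]
ee_rot: [0.875, -0.484, 0.001, -0.001]
contact_force: [-1.8, 0.3, 6.6]
opening: 0.0175
gripper_force: 39.2
pos [0.588  0.0104 0.1586] yaw -57.93 units [0.   0.02 0.04] total rows>= 0.0 turn units -0.0
units after turn [0.   0.02 0.04]
```

```bash
python3 -m inch '[[[10,0,0,-0.1,0],[10,0,0,-0.2,0],[10,0,0,-0.4,0],[10,0,0,-0.4,0],[10,0,0,0,0]]]' 60
python3 - <<'E'
from h import *
s=sense();print(s["wrist_torque"],s["contact_force"])
f=grab_frame("scene");cv2.imwrite("pics/s2.png",cv2.resize(f["color"][150:270,190:350],None,fx=4,fy=4)[...,::-1])
E
```

```text
time: 5.4
eef_pos: [0.5886, 0.0104, 0.2039]
ee_rot: [0.875, -0.484, 0.002, -0.001]
contact_force: [0.3, -0.3, -1.9]
opening: 0.017
gripper_force: 58.8
[-0.06585352 -0.0331662   0.00032982] [ 0.34927208 -0.26287334 -1.86808134]
```

View pics/s2.png

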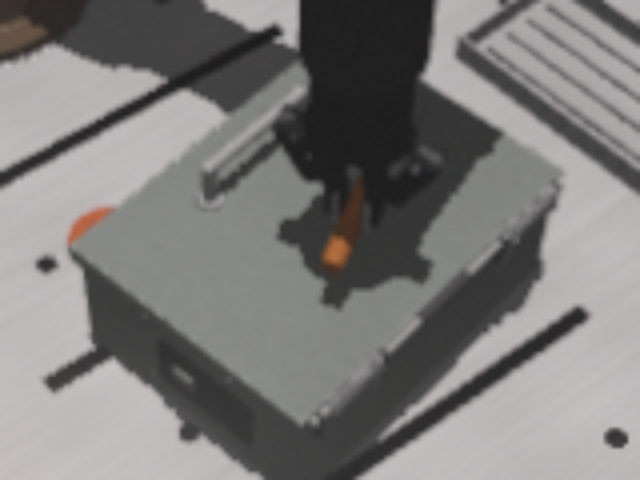

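The brush is held: its handle end shows under the gripper at crop (340,245), clear of the lid.

```bash
python3 -c "
from h import *
go([.544,.413,.204],4.7)"
```

```text
pos [0.5879 0.0104 0.2025] yaw -57.97 units [-9.12 -4.41 -0.03] total rows>= 8.1 turn units -7.83
units after turn [ -0.27 -10.12  -0.04]
```

```bash
python3 -m inch '[[[10,0,0,-0.6,0],[10,-0.5,-0.24,-0.2,0],[10,-0.8,-0.39,0,0],[10,-0.8,-0.39,0,0],[10,-0.8,-0.39,0,0],[10,-0.8,-0.39,0,0],[10,-0.8,-0.39,0,0],[10,-0.8,-0.39,0,0],[10,-0.8,-0.39,0,0],[10,-0.8,-0.39,0,0],[10,-0.8,-0.39,0,0],[10,-0.8,-0.39,0,0]]]'
python3 -m inch '[[[10,-0.5,-0.24,0,0],[10,0,0,0,-0.8],[10,0,0,0,-0.9],[10,0,0,0,-0.9],[10,0,0,0,-0.9],[10,0,0,0,-0.9],[10,0,0,0,-0.9],[10,0,0,0,-0.9],[10,0,0,0,-0.9],[10,0,0,0,-0.7],[10,0,0,0,0]]]'
python3 -c "
from h import *
go([.544,.413,.060],4.7)
f=grab_frame('top');cv2.imwrite('pics/t3.png',cv2.resize(f['color'][110:250,80:280],None,fx=4,fy=4)[...,::-1])"
```

```text
time: 6.65
eef_pos: [0.5467, 0.3874, 0.2322]
ee_rot: [0.875, -0.485, -0.0, 0.001]
contact_force: [0.5, -0.3, -1.1]
opening: 0.017
gripper_force: 58.9
time: 7.75
eef_pos: [0.5448, 0.4079, 0.2325]
ee_rot: [0.999, 0.039, -0.001, 0.0]
contact_force: [-0.3, 0.3, -1.9]
opening: 0.0167
gripper_force: 58.9
pos [0.5448 0.4079 0.2325] yaw 4.49 units [-0.   -0.13  4.31] total rows>= 3.5 turn units -0.03
units after turn [-0.01 -0.13  4.31]
```

View pics/t3.png

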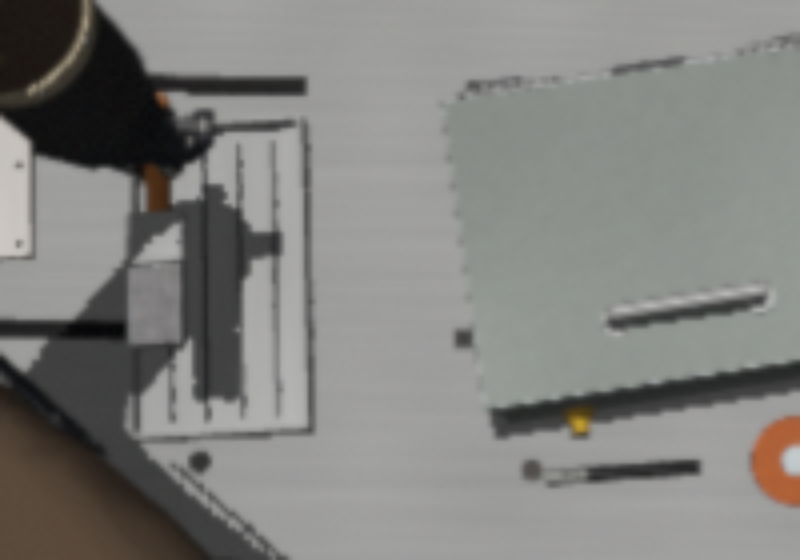

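The brush hangs over the tray and runs along it, with its bristles at crop (155,303). The tray rim corners are at (303,122), (312,432) and (135,437).

```bash
python3 -c "
from h import *
f=grab_frame('top')
P=lambda x,y,z:np.round(ray(f,(x/4+80,y/4+110),z),3)
print(P(155,303,.222),P(157,190,.222));a,b,c=P(303,122,.03),P(312,432,.03),P(135,437,.03)
print(a,b,c,(a+c)/2)
go([.544,.413,.060],4.7)"
```

```text
[0.441 0.398 0.222] [0.527 0.404 0.222]
[0.639 0.341 0.03 ] [0.374 0.317 0.03 ] [0.366 0.464 0.03 ] [0.5025 0.4025 0.03  ]
pos [0.5449 0.408  0.2328] yaw 4.25 units [-0.01 -0.13  4.32] total rows>= 3.5 turn units -0.06
units after turn [-0.01 -0.13  4.32]
```

```bash
python3 -m inch '[[[10,0,0,0.5,0],[10,0,0,0.8,0],[10,0,0,0.9,0],[10,0,0,0.9,0],[10,0,0,0.8,0],[10,0,0,0.5,0],[10,0,0,0.3,0],[10,0,0,0.2,0],[10,0,0,0.15,0],[10,0,0,0.05,0],[10,0,0,0,0]]]'
python3 -c "
from h import *
go([.544,.413,.024],4.7)"
```

```text
time: 8.95
eef_pos: [0.5452, 0.4086, 0.0299]
ee_rot: [0.999, 0.039, 0.0, -0.0]
contact_force: [0.1, 0.5, -0.3]
opening: 0.0167
gripper_force: 59.0
pos [0.5452 0.4086 0.0299] yaw 4.42 units [-0.02 -0.11  0.15] total rows>= 0.1 turn units -0.03
units after turn [-0.02 -0.11  0.15]
```

```bash
python3 -m inch '[[[10,0,0,0.06,0],[10,0,0,0.05,0],[10,0,0,0.04,0],[10,0,0,0,0],[10,0,0,0,0]]]' 20
python3 -c "
from h import *
go([.544,.413,.023],4.7)"
```

```text
time: 9.45
eef_pos: [0.545, 0.4083, 0.0233]
ee_rot: [0.999, 0.039, 0.0, -0.0]
contact_force: [-0.4, -0.5, -1.4]
opening: 0.0167
gripper_force: 59.0
pos [0.545  0.4083 0.0233] yaw 4.43 units [-0.02 -0.12  0.01] total rows>= 0.1 turn units -0.03
units after turn [-0.01 -0.12  0.01]
```

```bash
python3 -m inch '[[[10,0,0,0.04,0],[10,0,0,0,0],[10,0,0,0,0]]]' 20; python3 -m inch '[[[10,0,0,0.03,0],[10,0,0,0,0],[10,0,0,0,0]]]'; python3 -m inch '[[[10,0,0,0.03,0],[10,0,0,0,0],[10,0,0,0,0]]]'
```

```text
time: 9.75
eef_pos: [0.5451, 0.4085, 0.0229]
ee_rot: [0.999, 0.039, 0.0, -0.0]
contact_force: [-2.3, -0.1, 6.3]
opening: 0.0167
gripper_force: 59.9
time: 10.05
eef_pos: [0.5451, 0.4085, 0.0228]
ee_rot: [0.999, 0.039, 0.001, -0.0]
contact_force: [-4.8, -3.6, 15.0]
opening: 0.0167
gripper_force: 60.8
time: 10.35
eef_pos: [0.5451, 0.4085, 0.0228]
ee_rot: [0.999, 0.039, 0.001, -0.0]
contact_force: [-8.7, -4.9, 23.2]
opening: 0.0163
gripper_force: 61.6
```

Contact. Back off the push, then release gently.

```bash
python3 -m inch '[[[10,0,0,-0.07,0],[10,0,0,0,0],[24,0,0,0,0],[35,0,0,0,0],[45,0,0,0,0],[45,0,0,0,0],[45,0,0,-0.3,0],[45,0,0,-0.6,0],[45,0,0,-0.9,0],[45,0,0,-0.9,0],[45,0,0,-0.9,0],[45,0,0,-0.9,0]]]' 20
python3 -c "
from h import *
go([.456,.0075,.245],-80)"
```

```text
time: 11.55
eef_pos: [0.5449, 0.4081, 0.2048]
ee_rot: [0.999, 0.039, 0.0, -0.0]
contact_force: [-0.1, 0.5, -0.1]
opening: 0.0451
gripper_force: 0.0
pos [0.5449 0.4081 0.2048] yaw 4.44 units [-2.99  9.81 -1.01] total rows>= 8.2 turn units 10.55
units after turn [ 9.48  3.93 -1.01]
```

```bash
python3 -m inch '[[[45,0,0.2,-0.6,0],[45,-0.25,0.8,-0.4,0],[45,-0.27,0.89,0,0],[45,-0.27,0.89,0,0],[45,-0.27,0.89,0,0],[45,-0.27,0.89,0,0],[45,-0.27,0.89,0,0],[45,-0.27,0.89,0,0],[45,-0.27,0.89,0,0],[45,-0.27,0.89,0,0],[45,-0.27,0.89,0,0],[45,-0.27,0.8,0,0]]]'
python3 -m inch '[[[45,0,0,0,1],[45,0,0,0,1],[45,0,0,0,1],[45,0,0,0,1],[45,0,0,0,1],[45,0,0,0,1],[45,0,0,0,1],[45,0,0,0,1],[45,0,0,0,1],[45,0,0,0,1],[45,0,0,0,0.5],[45,0,0,0,0]]]'
python3 - <<'E'
from h import *
go([.456,.0075,.245],-80)
f=grab_frame("top"); g=grab_frame("scene")
a=cv2.resize(f["color"][110:250,90:320],None,fx=2.6,fy=2.6); b=cv2.resize(g["color"][120:235,200:390],(598,220+70))
cv2.imwrite("pics/m4.png",np.vstack([a,b])[:600,:,::-1]); print(a.shape,b.shape)
E
```

```text
time: 12.75
eef_pos: [0.457, 0.0064, 0.2432]
ee_rot: [0.999, 0.039, 0.001, -0.0]
contact_force: [-0.3, -0.1, -0.2]
opening: 0.0453
gripper_force: 0.0
time: 13.95
eef_pos: [0.4576, 0.0079, 0.243]
ee_rot: [0.768, -0.64, 0.0, -0.0]
contact_force: [-0.1, 0.6, 0.2]
opening: 0.0449
gripper_force: 0.0
pos [0.4576 0.0079 0.243 ] yaw -79.61 units [ 0.    0.04 -0.05] total rows>= 0.1 turn units 0.05
units after turn [ 0.    0.04 -0.05]
(364, 598, 3) (290, 598, 3)
```

View pics/m4.png

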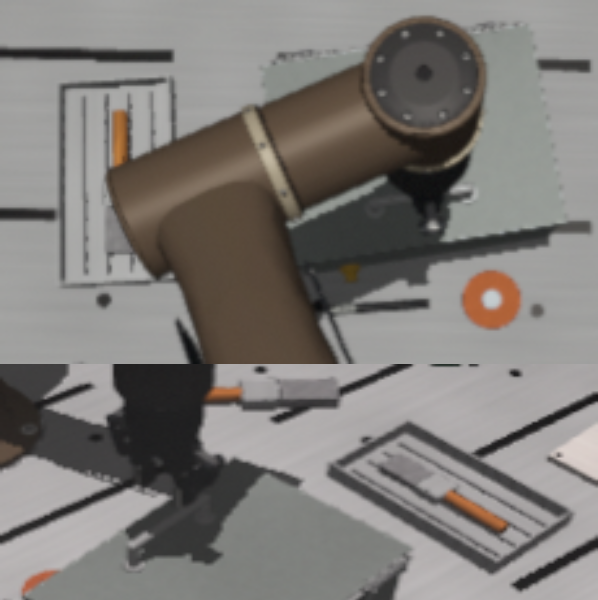

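The brush lies flat in the tray, at top part of the picture (120,185), and the gripper is over the bar at (435,200).

```bash
python3 -m inch '[[[45,0,0,0.5,0],[45,0,0,0.5,0],[45,0,0,0.4,0],[45,0,0,0.25,0],[45,0,0,0,0],[30,0,0,0,0],[20,0,0,0,0],[4,0,0,0,0],[4,0,0,0,0],[4,0,0,0,0]]]' 30
python3 -c "
from h import *
s=sense();print(s['eef_pos'],s['contact_force'])"
```

```text
time: 15.05
eef_pos: [0.4621, 0.009, 0.1783]
ee_rot: [0.769, -0.639, 0.003, -0.004]
contact_force: [13.4, -2.8, -4.7]
opening: 0.0109
gripper_force: 29.4
[0.46206698 0.00900136 0.17829244] [13.42930042 -2.83145518 -4.72422815]
```

```bash
python3 -c "
import numpy as np
q=np.arange(0,1.13,.05);b=200-(200*np.cos(q)-47*np.sin(q));u=200*np.sin(q)+47*np.cos(q)-47
for i in range(1,len(q)):print('%.2f: [4,0,%.2f,%.2f,0]'%(q[i],-(b[i]-b[i-1])/40,-(u[i]-u[i-1])/40))"
python3 -m inch '[[[4,0,-0.06,0,0],[4,0,-0.06,0,0],[4,0,0,0,0],[4,0,0,0,0]]]'
```

```text
0.05: [4,0,-0.06,-0.25,0]
0.10: [4,0,-0.08,-0.24,0]
0.15: [4,0,-0.09,-0.24,0]
0.20: [4,0,-0.10,-0.24,0]
0.25: [4,0,-0.11,-0.23,0]
0.30: [4,0,-0.12,-0.22,0]
0.35: [4,0,-0.14,-0.22,0]
0.40: [4,0,-0.15,-0.21,0]
0.45: [4,0,-0.16,-0.20,0]
0.50: [4,0,-0.17,-0.20,0]
0.55: [4,0,-0.18,-0.19,0]
0.60: [4,0,-0.19,-0.18,0]
0.65: [4,0,-0.19,-0.17,0]
0.70: [4,0,-0.20,-0.16,0]
0.75: [4,0,-0.21,-0.15,0]
0.80: [4,0,-0.22,-0.14,0]
0.85: [4,0,-0.22,-0.13,0]
0.90: [4,0,-0.23,-0.12,0]
0.95: [4,0,-0.23,-0.10,0]
1.00: [4,0,-0.24,-0.09,0]
1.05: [4,0,-0.24,-0.08,0]
1.10: [4,0,-0.25,-0.07,0]
time: 15.45
eef_pos: [0.4619, 0.0089, 0.1768]
ee_rot: [0.768, -0.64, -0.0, 0.0]
contact_force: [-3.9, 1.3, 6.5]
opening: 0.0109
gripper_force: 30.5
```

```bash
python3 -m inch '[[[4,0,-0.06,-0.25,0],[4,0,-0.08,-0.24,0],[4,0,-0.09,-0.24,0],[4,0,-0.1,-0.24,0],[4,0,-0.11,-0.23,0],[4,0,-0.12,-0.22,0],[4,0,-0.14,-0.22,0],[4,0,-0.15,-0.21,0],[4,0,0,0,0],[4,0,0,0,0]]]'
python3 -c "
from h import *
s=sense()
d=s['eef_pos']-np.array([.4622,.009,.1768]);print(d,np.hypot(d[0],d[1]),s['contact_force'])
q=.4;print(200-(200*np.cos(q)-47*np.sin(q)),200*np.sin(q)+47*np.cos(q)-47)"
```

```text
time: 16.45
eef_pos: [0.4936, 0.0147, 0.2507]
ee_rot: [0.768, -0.64, -0.002, 0.002]
contact_force: [-13.9, 3.2, 5.8]
opening: 0.0107
gripper_force: 29.8
[0.03135075 0.0057139  0.07389263] 0.03186719684764857 [-13.90458729   3.22160022   5.80278216]
34.09046328792954 74.17353517986571
```

```bash
python3 -m inch '[[[4,0,0.08,0,0],[4,0,-0.16,-0.2,0],[4,0,-0.17,-0.2,0],[4,0,-0.18,-0.19,0],[4,0,-0.19,-0.18,0],[4,0,-0.19,-0.17,0],[4,0,-0.2,-0.16,0],[4,0,-0.21,-0.15,0],[4,0,-0.22,-0.14,0],[4,0,0,0,0],[4,0,0,0,0]]]'
python3 -c "
from h import *
s=sense()
d=s['eef_pos']-np.array([.4622,.009,.1768]);print(d,np.hypot(d[0],d[1]),s['contact_force'])
q=.8;print(200-(200*np.cos(q)-47*np.sin(q)),200*np.sin(q)+47*np.cos(q)-47)"
```

```text
time: 17.55
eef_pos: [0.5528, 0.0255, 0.3087]
ee_rot: [0.769, -0.64, 0.0, -0.0]
contact_force: [-10.0, 3.6, 11.1]
opening: 0.0107
gripper_force: 31.3
[0.09064158 0.01646575 0.13191168] 0.09212500336378818 [-9.97733854  3.63937217 11.14313935]
94.3743944028445 129.2164335192213
```

```bash
python3 -m inch '[[[4,0,0.03,-0.06,0],[4,0,-0.22,-0.13,0],[4,0,-0.23,-0.12,0],[4,0,-0.23,-0.1,0],[4,0,-0.24,-0.09,0],[4,0,-0.24,-0.08,0],[4,0,-0.2,-0.06,0],[4,0,0,0,0],[4,0,0,0,0],[4,0,0,0,0]]]'
python3 - <<'E'
from h import *
s=sense()
d=s['eef_pos']-np.array([.4622,.009,.1768]);print(d,np.hypot(d[0],d[1]),s['contact_force'])
for q in (1.0,1.05,1.1):print(q,200-(200*np.cos(q)-47*np.sin(q)),200*np.sin(q)+47*np.cos(q)-47)
g=grab_frame("scene");cv2.imwrite("pics/s5.png",cv2.resize(g["color"][80:280,180:400],(660,600))[...,::-1])
E
```

```text
time: 18.55
eef_pos: [0.6056, 0.0351, 0.3321]
ee_rot: [0.768, -0.64, 0.001, -0.001]
contact_force: [-1.5, 3.7, 5.0]
opening: 0.0105
gripper_force: 32.1
[0.14344905 0.02613566 0.15529962] 0.145810500507927 [-1.52213511  3.66002642  4.95668105]
1.0 131.48867511234317 146.68840533738188
1.05 141.2546820245734 149.87048436971457
1.1 151.167521637772 152.56048971928922
```

View pics/s5.png

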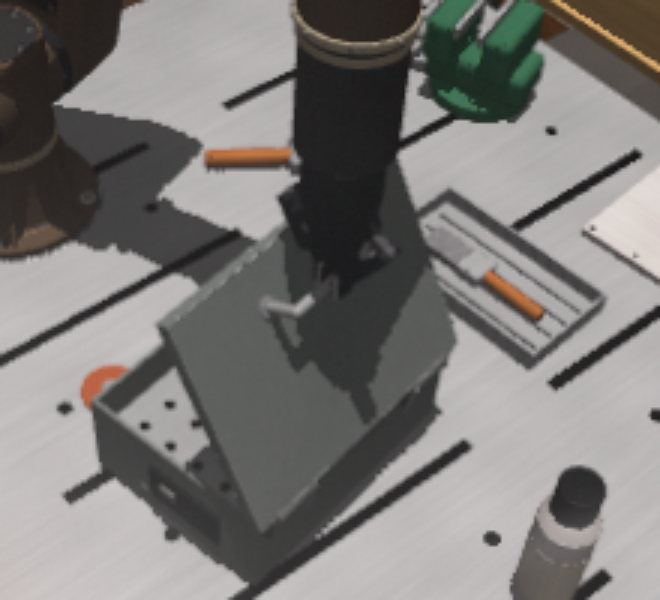

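The lid is held open at about 1.07 rad by its bar (crop ~(300,300)), and the brush is flat in the tray at (485,270). Now I'll ease it back to about 0.84.

```bash
python3 -m inch '[[[4,0,0.1,0.025,0],[4,0,0.24,0.08,0],[4,0,0.23,0.09,0],[4,0,0.23,0.1,0],[4,0,0.22,0.1,0],[4,0,0.11,0.06,0],[4,0,0,0,0],[4,0,0,0,0],[4,0,0,0,0],[4,0,0,0,0]]]'
python3 - <<'E'
from h import *
s=sense()
d=s['eef_pos']-np.array([.4622,.009,.1768]);print(d,np.hypot(d[0],d[1]),s['contact_force'],s['gripper_force'])
for q in (.78,.8,.84,.88,.9):print(q,200-(200*np.cos(q)-47*np.sin(q)),200*np.sin(q)+47*np.cos(q)-47)
g=grab_frame("scene");cv2.imwrite("pics/s6.png",cv2.resize(g["color"][80:280,180:400],(660,600))[...,::-1])
E
```

```text
time: 19.6
eef_pos: [0.5604, 0.0268, 0.3133]
ee_rot: [0.768, -0.64, 0.0, 0.0]
contact_force: [-2.5, 0.4, 3.3]
opening: 0.0109
gripper_force: 32.0
[0.09822286 0.01775776 0.1364621 ] 0.0998151647688413 [-2.47362384  0.35928928  3.2654519 ] 32.00190782546997
0.78 90.87142509996383 127.06882012665906
0.8 94.3743944028445 129.2164335192213
0.84 101.50566147036876 133.29937680871333
0.88 108.79449846853552 137.0938795571271
0.9 112.49437109835884 138.8810504342179
```

View pics/s6.png

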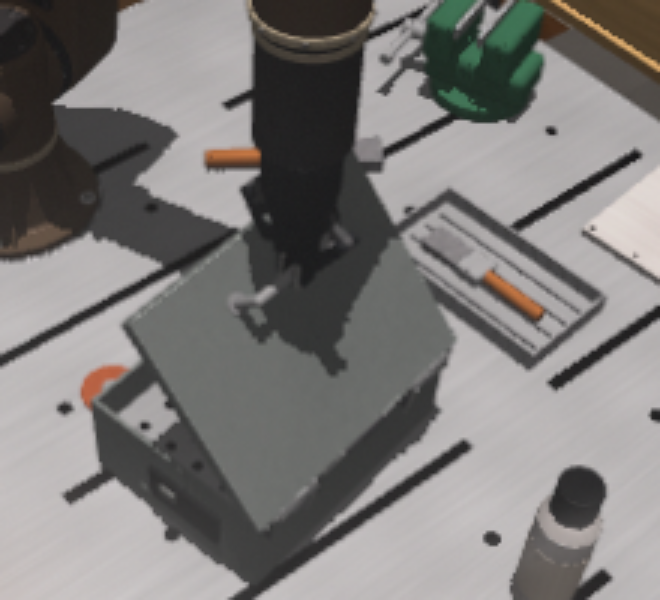

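The lid is lower now, still held by its bar (crop ~(265,295)), and the brush is flat in the tray. I'll cross-check the lid angle from its front corner: (128,325) now, (162,327) in the raised picture.

```bash
python3 - <<'E'
from h import *
g=grab_frame("scene");T=np.linalg.inv(g["T"]);a=np.radians(10.3)
X=np.array([np.cos(a),np.sin(a),0]);Y=np.array([-np.sin(a),np.cos(a),0]);H=np.array([.4625,.009,.133])+.2*X
for q in(0,.74,.8,.84,.88,.925,1.0,1.05,1.1):
    U=-X*np.cos(q)+np.array([0,0,np.sin(q)]);N=X*np.sin(q)+np.array([0,0,np.cos(q)])
    P=np.array([H+.252*U+.007*N-.167*Y, H+.002*U+.007*N-.167*Y])
    p=cv2.projectPoints(P,cv2.Rodrigues(T[:3,:3])[0],T[:3,3],g["intrinsics"],np.array(g["dist_coeffs"]))[0][:,0]
    print(q,np.round((p-[180,80])*3,0).tolist())
E
```

```text
0 [[77.0, 395.0], [251.0, 530.0]]
0.74 [[113.0, 326.0], [255.0, 534.0]]
0.8 [[120.0, 325.0], [256.0, 534.0]]
0.84 [[126.0, 324.0], [256.0, 534.0]]
0.88 [[131.0, 324.0], [256.0, 535.0]]
0.925 [[138.0, 324.0], [256.0, 535.0]]
1.0 [[150.0, 326.0], [256.0, 535.0]]
1.05 [[158.0, 328.0], [257.0, 536.0]]
1.1 [[167.0, 330.0], [257.0, 536.0]]
```

The corner gives about 0.85 rad now and about 1.07 rad at the top, which agrees with the arm pose.

```bash
python3 -m inch '[[[4,0,0,0,0],[4,0,0,0,0],[4,0,0,0,0]]]' && python3 -c "
from cell import *
print(finish_job())"
```

```text
time: 20.0
eef_pos: [0.5604, 0.0268, 0.3132]
ee_rot: [0.768, -0.64, 0.0, 0.0]
contact_force: [-2.8, -0.3, 4.4]
opening: 0.0108
gripper_force: 32.0
the job is handed in; nothing more can be done
None
```

I handed the job in at 20 s: the brush is flat in the drip tray, and the lid was raised to about 1.07 rad and eased back to about 0.85 rad, where the gripper still holds it by the bar; the hand-in returned no verdict.

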